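Fish the rotor key out from behind the splash guard

TASK

The steel T-shaped rotor key has slid behind the clear splash guard of the stirrer, under its roof and out of the hand's reach. Take the pull hook by its grip, reach in through the slot at the guard's end, hook the key behind its cross-bar, close beside the stem, and draw it along the worktop right out into the open; then lay the hook down on the worktop and put the key flat into the steel tray. Do not knock hard against the guard, and leave both beakers standing where they are.

Things in the scene. Friction and masses are not known exactly. Their poses are not given: they have to be found in the camera images.
- guard: fixed clear splash guard, aluminium edges, before a small white stirrer. Origin: on the worktop, midway across the slot at its left end. Own +y points level out of the slot (to the robot's left); -y leads into the straight lane behind the front panel; +x goes from front panel to stirrer; z up. Lane free from x = -80 (front panel) to +78 mm (stirrer), y = 0 to -195 mm (closed end)
- slot (a point): top middle of the guard's slot, 140 mm above the worktop, over the guard's origin, axes as the guard. The slot is cut in the foot of the left end sheet (4 mm thick, y = 0): free from guard x = -79 to +73 mm and from the worktop up to this height. Above it the sheet is closed, and a sloping roof, 180 mm high at the front and 290 mm at the back, covers the lane
- key_bar (a point): middle of the cross-bar of the rotor key, a loose steel T (about 130 g) lying flat in the lane, 114 mm long, 12 mm thick; cross-bar (red ends) 102 mm long, 10 mm thick. The point is 6 mm above the key's underside. Key axes: +x along the stem towards the cross-bar, +y along the cross-bar, z up. At the start the cross-bar is the end nearer the slot, key x within 0.3 rad of guard +y
- key_stem (a point): point on the axis of the key's stem, 31 mm from the middle of the cross-bar (on its -x side), near the balance point, 6 mm above the key's underside; axes as key_bar. Stem 9 mm thick (12 mm over the last 25 mm); its foot is 108 mm from the cross-bar. The key can be gripped here from above across the stem
- rotor_key: the rotor key as a whole; origin on its underside, 51 mm from the middle of the cross-bar along the stem; axes as key_bar
- hook_grip (a point): middle of the grip of the pull hook, a loose hooked rod (100 g) lying on the worktop, hook turned down; flat-sided black grip with a red end, 110 mm long, 22 mm wide, 22 mm high; this point is 11 mm above its underside. Axes: +x along the rod from grip to hook, z up
- hook_tip (a point): lowest point of the down-turned hook, level with the grip's underside, 225 mm ahead (+x) of the grip's middle; axes as hook_grip. The steel rod is 6 mm thick: it leaves the grip at 55 mm, rises, runs level with its axis 30 mm above the tip from 97 to 213 mm, and ends in a vertical finger 6 mm thick, 27 mm of it free below the rod
- pull_hook: the pull hook as a whole; origin under the middle of its grip, axes as hook_grip
- tray: fixed open steel instrument tray, outside 150 mm (own x) by 185 mm (own y), walls 3 mm thick and 20 mm high with the rolled rim, floor 3 mm thick. Origin: on the worktop under its centre. It stands left of the guard, beyond the strip of worktop in front of the slot
- beaker_stir: glass beaker standing on the stirrer, 71 mm wide, 86 mm high; origin at the centre of its base
- beaker_100: glass beaker left at the back, 54 mm wide, 71 mm high; origin at the centre of its base

How it is judged:
On the way, in this order (a step that is already met when the one before it is completed fails the run):
1. the pull hook touches the key while the key is still behind the guard (contact force between pull_hook and rotor_key above 0.1 N and y of key_bar in the frame of guard below -0.02 m), for 0.05 s.
2. the key has been drawn along the worktop out of the slot: its whole length is clear of the guard's end and it lies on the worktop (y of rotor_key in the frame of guard above 0.062 m and height (world z) of each of key_bar, key_stem below 0.02 m), for 0.2 s.
At the end, for the whole second after the job is handed in: the rotor key lies flat and still inside the steel tray (within 0.1 rad of level, on the tray's floor), and the pull hook lies still on the worktop (grip and tip within 10 to 20 mm of the height at which they rest on it) (z of each of key_stem, key_bar in the frame of tray below 0.015 m and x of rotor_key in the frame of tray between -0.06 and 0.06 m and y of rotor_key in the frame of tray between -0.06 and 0.06 m and angle between rotor_key's own z axis and vertical below 0.1 rad and linear speed of each of rotor_key, pull_hook below 0.02 m/s and height (world z) of each of hook_grip, hook_tip below 0.02 m); the robot touches nothing.
It fails at once if the guard is knocked with more than 20 N (contact force between any of the arm, the fingers, pull_hook and guard above 20 N).
It fails at once if a beaker is shifted by more than 30 mm or tipped over (distance of any of beaker_stir, beaker_100 from where it was at the start of the episode above 0.03 m or angle between any of beaker_stir, beaker_100's own z axis and vertical above 0.4 rad).
It also fails if it takes over 64 s, if anything falls off the work surface, if the arm or the gripper's body presses on something with over 40 N, if the wrist force passes 120 N, or if a joint passes its speed limit or range.

ROBOT

A 6-joint arm with a two-finger parallel gripper is mounted at the origin on a cart in front of the work surface, level with it; the furniture and walls round the work are solid. World frame = base frame: x ahead of the robot, y to its left, z up, the work surface at z = 0. Lengths are in m, angles in rad, forces in N, time in s.
With the tool pointing down it reaches from about 0.325 to 0.9 m from the base axis. Payload 6.1 kg.
Tool frame: the origin (TCP) lies midway between the tips of the shut fingers; the grasp point (between the pads) lies 19 mm behind it; z points along the fingers, y is the line along which they close (so a half turn about z gives the same grasp; the last joint's range is limited). The gripper opens to 85 mm and grips with 20 to 120 N. Pads are 22 mm wide; open, the fingers measure 114 mm over their backs; the gripper's body (76 mm by 85 mm) begins 54 mm behind the grasp point. The pads swing forward as they close: fully open they stand 13 mm farther back than shut.
Start: joints at [1.042, 0.22, 1.526, -0, 1.395, -0.126], TCP at [0.245, 0.575, 0.231] pointing down, gripper open.
Joint ranges: [-2.98, 2.98], [-0.91, 2.08], [0.09, 2.57], [-1.24, 4.39], [0.2, 2.65], [-2.68, 2.68]. Speed limits (rad/s): [2.57, 2.57, 3.01, 3.14, 3.14, 3.14].

INTERFACE

Orientations are given as [roll, pitch, yaw] about the fixed x, y, z axes, in that order (R = Rz(yaw) Ry(pitch) Rx(roll)).
In Python, from plant import movep, move_l, set_joints, gripper_to, hold, inverse_kinematics, observe, get_image, get_calibration, Unreachable, job_done gives the robot as it stands. Calls block until the motion is done:
- movep(position, orientation): joint-space move of the TCP to a pose.
- move_l(position, feed=0.15, rotation=None, max_force=None): straight line of the TCP; rotation=None keeps the orientation; feed is the mean speed in m/s. With max_force (N) it stops when the force on the tool has changed by that much, and returns True; else False.
- set_joints(angles): joint-space move.
- gripper_to(opening, f_grip=None): finger opening in m; f_grip is the grip in N (None keeps the last); returns when the fingers have stopped.
- hold(seconds).
- inverse_kinematics(position, orientation): joint angles nearest the present ones, or None.
- observe(): the state.
- get_image(name): name is "scene" or "top" or "wrist"; returns (picture, depth): 480x640x3 uint8, red, green, blue; 480x640 float32, m along the optical axis (not along the pixel's ray), 0 where there is no reading.
- get_calibration(name): a dict with "intrinsics" (3x3 intrinsics, pixels), "dist_coeffs" ([k1, k2, p1, p2, k3] as OpenCV has them; the pictures are not rectified), "world_from_camera" (4x4, takes a point from camera to world coordinates). Camera axes: x right, y down, z forward; pixel columns grow to the right and rows downward; lengths in m; the calibration is good to about 2 mm. A picture is of the moment at which its call begins: read the wrist's pose just before it. get_calibration takes no time and is no camera call; for the wrist camera it gives the pose at the moment of the call.
A pose or a line that the arm cannot do raises Unreachable and nothing moves.
- job_done(): hands the job in; it is judged then, once.
The state is a dict: "time_s": time; "q": joint angles; "joint_velocities": joint speeds; "joint_torque": joint torques, N m; "eef_pos": TCP position; "tcp_rot": TCP orientation; "ft_force": force on the tool from outside, world axes, zero at the start; "torque": the same for the moment, N m; "opening": finger opening in m; "grasp_force": force on a finger pad.
Only numpy, scipy, OpenCV 4.12 (cv2) and the standard library are available. Lean on these libraries where they do the work, as an engineer would, in place of code of your own. Each camera call takes 0.05 s, during which the arm holds its last target. There are 200 camera calls.

## Working session

There is one attempt and no reset: what is moved stays moved. The work goes in short steps, each a Python script; the robot and the scene stay as the last script left them, time stands still between calls to the robot, and variables do not carry over. Pictures are saved under pics/ and viewed, at most 10 in all, crops included, and the job is handed in when it is done.

```bash
ls; mkdir -p pics; cat > h.py <<'E'
import numpy as np, cv2
from plant import *
def snap(n,f):
    p,d=get_image(n); cv2.imwrite(f'pics/{f}.png',p[:,:,::-1]); np.savez(f'pics/{f}.npz',p=p,d=d,**get_calibration(n)); return p,d
def ray(c,u,v):
    xy=cv2.undistortPoints(np.array([[[u,v]]],float),np.array(c['intrinsics']),np.array(c['dist_coeffs']))[0,0]
    T=np.array(c['world_from_camera']); return T[:3,3],T[:3,:3]@np.array([*xy,1.])
def at_z(c,u,v,z):
    o,r=ray(c,u,v); return o+r*(z-o[2])/r[2]
def at_d(c,u,v,d=None):
    o,r=ray(c,u,v); return o+r*(c['d'][int(v),int(u)] if d is None else d)
E
python3 - <<'E'
from h import *
snap('scene','s0');snap('top','t0')
o=observe();print(o['time_s'],o['tcp_rot'],o['ft_force'])
for n in('scene','top'):
    c=get_calibration(n);print(c['world_from_camera'])
E
```

```text
pics
0.1 [-3.13982417e+00 -2.29645959e-04  2.73879110e+00] [-0.23158575  0.41919006 -0.00797585]
[[-0.7837213  -0.25270505  0.56738089 -0.13512373]
 [-0.62109132  0.32642352 -0.71252597  0.96507985]
 [-0.00514756 -0.91081713 -0.41277798  0.55983786]
 [ 0.          0.          0.          1.        ]]
[[ 0.03383626 -0.79265941  0.60872503 -0.26165343]
 [-0.99934614 -0.01906777  0.03071976  0.16103933]
 [-0.01274327 -0.60936645 -0.79278631  1.0772129 ]
 [ 0.          0.          0.          1.        ]]
```

View pics/s0.png

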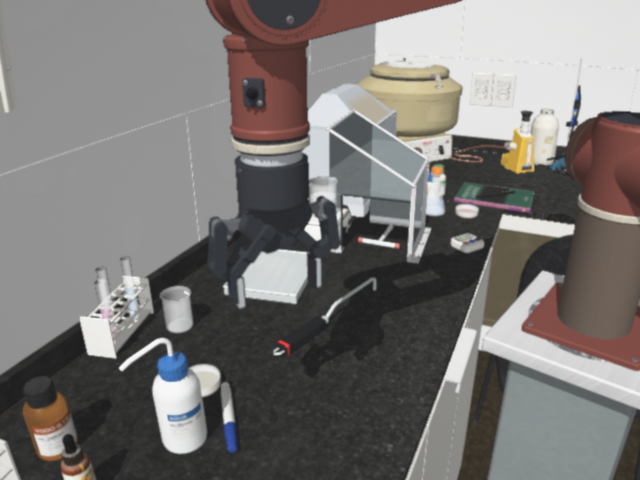

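View pics/t0.png

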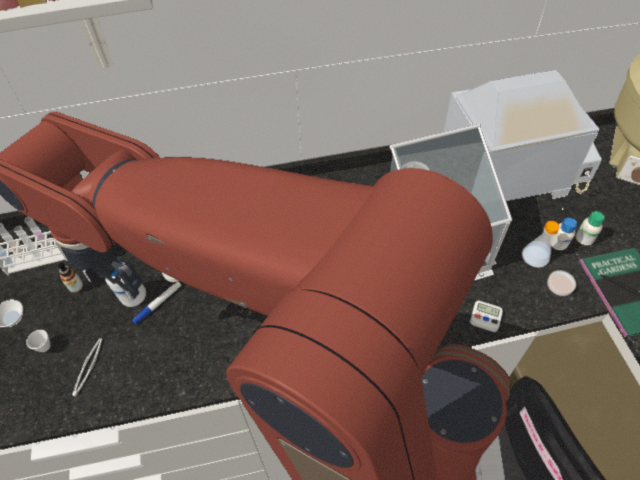

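The scene view shows the hook lying with its red end at (283,348) and its tip at (375,288). The tray is near (270,275), and the key's red ends are at (362,239) and (397,246). In the top view the arm hides nearly everything, so I'll swing it aside and look again.

```bash
python3 - <<'E'
from h import *
r=observe()['tcp_rot']
movep([-0.12,0.42,0.38],[r[0],r[1],r[2]+0.7])
snap('scene','s1');snap('top','t1')
print(observe()['time_s'],observe()['q'])
E
```

```text
1.7583 [ 1.66667197e+00 -2.93875826e-01  1.75451351e+00 -3.18666926e-04
  1.68407285e+00 -1.99734362e-01]
```

View pics/t1.png

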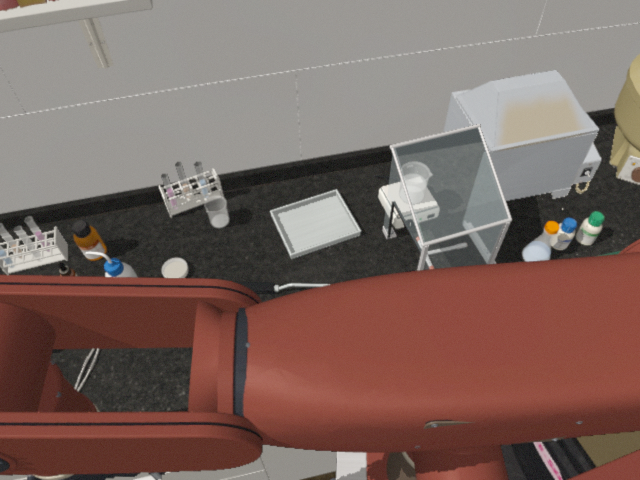

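View pics/s1.png

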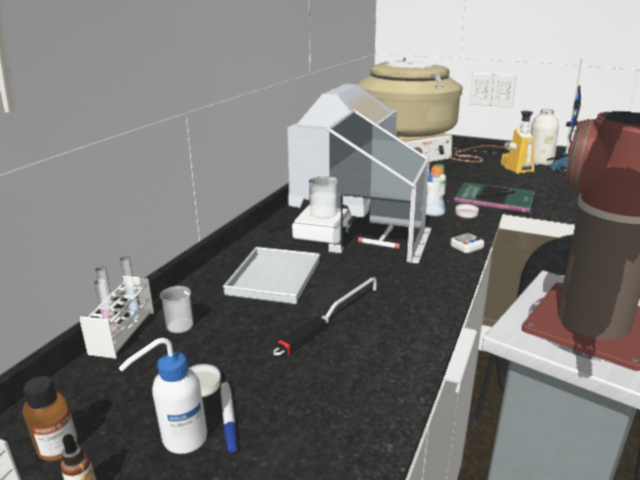

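Both views now show the scene. In the scene view the tray corners are at about (224,293), (258,248), (320,253) and (290,300), the hook runs from (278,350) to (375,288), and the key bar lies between (361,239) and (398,246). In the top view the key is behind the panel near (445,252). I'll enlarge both.

```bash
python3 - <<'E'
import cv2
s=cv2.imread('pics/s1.png')[190:370,215:440];t=cv2.imread('pics/t1.png')[120:300,260:520]
cv2.imwrite('pics/s1c.png',cv2.resize(s,None,fx=3.2,fy=3.2,interpolation=cv2.INTER_CUBIC))
cv2.imwrite('pics/t1c.png',cv2.resize(t,None,fx=3,fy=3,interpolation=cv2.INTER_CUBIC))
E
```

```text
(no output)
```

View pics/s1c.png

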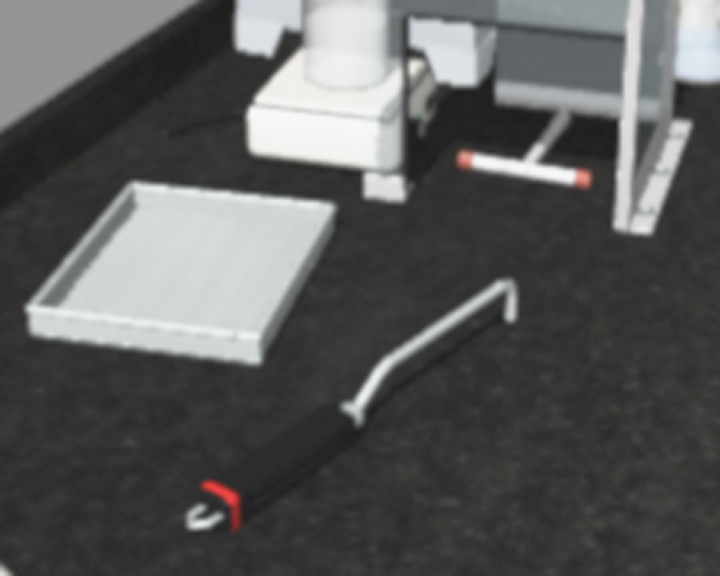

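View pics/t1c.png

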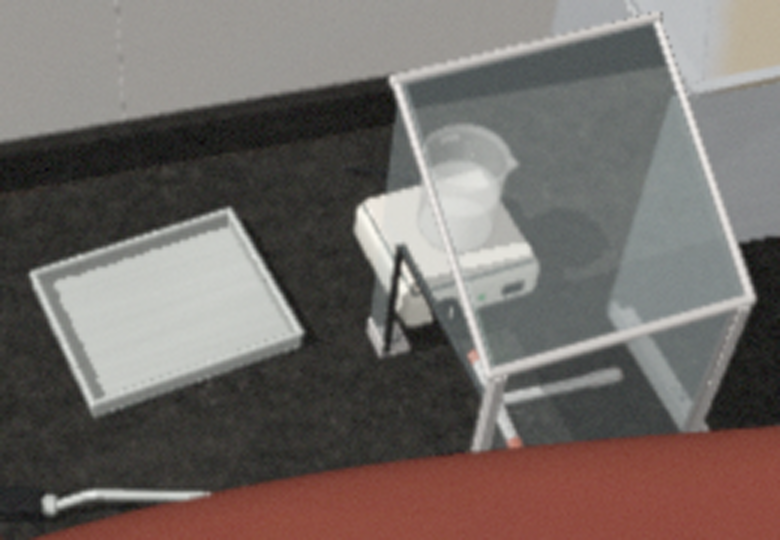

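```bash
cat > m.py <<'E'
from h import *
S=np.load('pics/s1.npz');T=np.load('pics/t1.npz')
fs=lambda u,v:((u+.5)/3.2-.5+215,(v+.5)/3.2-.5+190)
ft=lambda u,v:((u+.5)/3-.5+260,(v+.5)/3-.5+120)
np.set_printoptions(precision=4,suppress=True)
for n,u,v,z in [('redback',465,159,.006),('redfront',583,179,.006),('barmid',526,168,.006),('foot',567,113,.008),('frontpost foot',622,230,0),('frontpost foot R',652,233,0),('backpost foot L',366,196,0),('backpost footR',405,200,0),('slot top back',408,14,.14),('slot top front',632,34,.14),
 ('tip',513,320,0),('rodcorner',508,283,.033),('grip front top',343,405,.022),('grip rear mid top',222,490,.022),('gripfrontR',357,420,.011),
 ('tray',133,184,.02),('tray',336,207,.02),('tray',262,338,.02),('tray',28,310,.02)]:
    p=fs(u,v);print('S',n,at_z(S,*p,z),'D',at_d(S,*p))
for n,u,v,z in [('tray',228,210,.02),('tray',302,338,.02),('tray',95,408,.02),('tray',32,273,.02),('backpost foot',388,352,0),('slot top back',400,248,.14),('redback',473,356,.006),('redfront',516,441,.006),('footend',615,376,.008),('hookend',50,506,.0),('roofFL',490,372,.18),('roofFR',750,298,.18),('roofBL',395,80,.29),('roofBR',658,18,.29),('panelfootR',692,428,0)]:
    p=ft(u,v);print('T',n,at_z(T,*p,z),'D',at_d(T,*p))
E
python3 m.py
```

```text
S redback [ 0.5481 -0.0336  0.006 ] D [ 0.5463 -0.0309  0.0075]
S redfront [ 0.459  -0.0578  0.006 ] D [ 0.4574 -0.0551  0.0075]
S barmid [ 0.5028 -0.0483  0.006 ] D [ 0.4981 -0.0407  0.0101]
S foot [ 0.5318 -0.1521  0.008 ] D [ 0.5302 -0.1495  0.0093]
S frontpost foot [ 0.3997 -0.0138  0.    ] D [ 0.3987 -0.012   0.0011]
S frontpost foot R [ 0.3807 -0.0226  0.    ] D [ 0.3807 -0.0225  0.    ]
S backpost foot L [0.5754 0.053  0.    ] D [ 0.5773  0.0506 -0.0014]
S backpost footR [0.549  0.0409 0.    ] D [0.5478 0.0425 0.001 ]
S slot top back [0.5536 0.033  0.14  ] D [0.5497 0.0383 0.1424]
S slot top front [ 0.4098 -0.0283  0.14  ] D [ 0.3982 -0.0072  0.1489]
S tip [0.3903 0.1386 0.    ] D [0.3883 0.1417 0.0021]
S rodcorner [0.3873 0.1507 0.033 ] D [0.3876 0.1502 0.0327]
S grip front top [0.392  0.3097 0.022 ] D [ 0.4153  0.2807 -0.0018]
S grip rear mid top [0.3907 0.4125 0.022 ] D [0.3906 0.4127 0.0221]
S gripfrontR [0.3868 0.3036 0.011 ] D [0.3856 0.3052 0.0123]
S tray [0.6939 0.1723 0.02  ] D [0.6951 0.1711 0.0192]
S tray [0.5558 0.1122 0.02  ] D [0.5579 0.1095 0.0183]
S tray [0.478
[... 314 characters left out ...]
 0.0197]
T backpost foot [0.5559 0.0363 0.    ] D [ 0.5567  0.0361 -0.001 ]
T slot top back [0.5495 0.0392 0.14  ] D [0.5485 0.0394 0.1413]
T redback [ 0.5489 -0.0333  0.006 ] D [ 0.4314 -0.0051  0.1614]
T redfront [ 0.4649 -0.0614  0.006 ] D [ 0.4119 -0.0452  0.0841]
T footend [ 0.5297 -0.148   0.008 ] D [ 0.4391 -0.1126  0.1303]
T hookend [0.3988 0.3056 0.    ] D [0.3897 0.3036 0.0148]
T roofFL [ 0.4037 -0.0124  0.18  ] D [ 0.3981 -0.0109  0.1877]
T roofFR [ 0.474 -0.204  0.18 ] D [ 0.4702 -0.2022  0.1846]
T roofBL [0.5751 0.0549 0.29  ] D [0.577  0.0547 0.2882]
T roofBR [ 0.6453 -0.1394  0.29  ] D [ 0.6434 -0.1388  0.2916]
T panelfootR [ 0.4849 -0.2062  0.    ] D [ 0.4663 -0.197   0.0268]
```

```bash
cat >> h.py <<'E'
np.set_printoptions(precision=4,suppress=True)
G=np.array([0.481,0.014]); GY=0.351
ex=np.array([np.cos(GY),np.sin(GY)]); ey=np.array([-ex[1],ex[0]])
gw=lambda x,y: G+x*ex+y*ey
wg=lambda p: np.array([(np.asarray(p)[:2]-G)@ex,(np.asarray(p)[:2]-G)@ey])
down=lambda yaw:[np.pi,0,yaw]
E
python3 - <<'E'
from h import *
S=np.load('pics/s1.npz')
for n,u,v in [('edge',430,415),('edge',465,330),('edge',495,245),('markertop',226,385),('cap',205,380),('beaker100',178,325)]: print(n,at_z(S,u,v,0.0)[:2])
yaw=np.pi-1.574
gripper_to(0.06)
movep([.39,.363,.10],down(yaw))
print(move_l([.39,.363,.004],feed=.1,max_force=6),observe()['eef_pos'])
gripper_to(0.015,f_grip=70)
o=observe();print(o['opening'],o['grasp_force'],o['ft_force'],o['time_s'])
move_l([.39,.363,.074],feed=.15)
o=observe();print(o['opening'],o['ft_force'],o['torque'],o['eef_pos'])
p=gw(-.012,.20+.06)
movep([*p,.074],down(GY+np.pi/2))
snap('scene','s2'); snap('wrist','w2')
o=observe();print(o['eef_pos'],o['tcp_rot'],o['time_s'])
i=cv2.imread('pics/s2.png')[190:370,215:440];cv2.imwrite('pics/s2c.png',cv2.resize(i,None,fx=3.2,fy=3.2,interpolation=cv2.INTER_CUBIC))
E
```

```text
edge [0.1248 0.3939]
edge [0.1804 0.1613]
edge [ 0.28   -0.2164]
markertop [0.4075 0.5301]
cap [0.4426 0.5427]
beaker100 [0.6026 0.4702]
False [0.3906 0.3634 0.0047]
0.020476792918335488 70.18914699554443 [-0.5385 -0.4838  5.1542] 5.775
0.020577114355954097 [-0.1597  0.5294 -1.3387] [-0.0157 -0.0194 -0.0011] [0.3895 0.3626 0.0733]
[0.3804 0.2546 0.0736] [-3.1413 -0.0003  1.9211] 7.075
```

View pics/s2c.png

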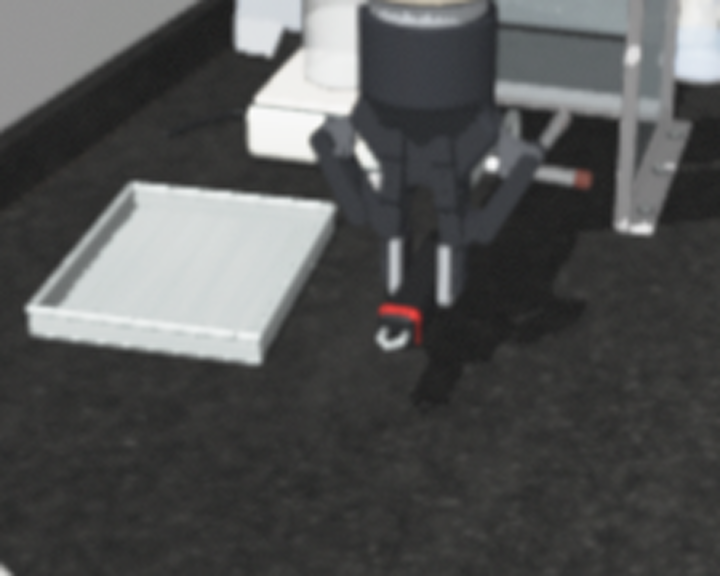

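The hand is holding the hook, with the red end at crop (400,312), but the hand hides the tip. The wrist picture may show the tip.

View pics/w2.png

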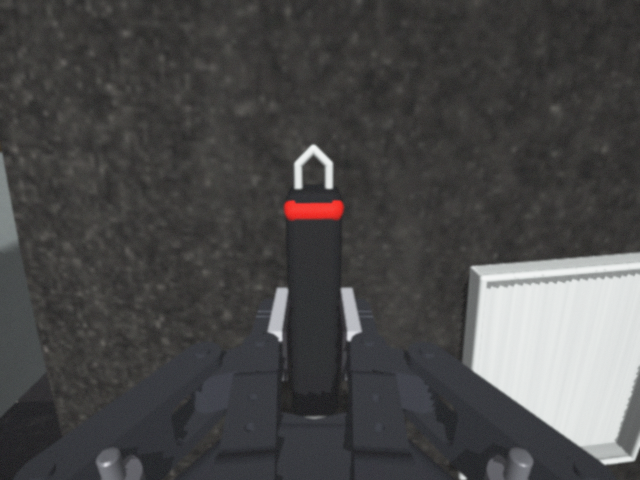

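```bash
python3 - <<'E'
from h import *
W=np.load('pics/w2.npz')
e=np.array([0.3804,0.2546])
for u,v in [(290,209),(314,209),(340,209),(314,240),(314,290),(314,330),(314,150)]:
    p=at_d(W,u,v);print(u,v,p,'guard',wg(p),'rel tcp',wg(p)-wg(e))
# top of grip via rays
E
```

```text
290 209 [0.3544 0.2996 0.0897] guard [-0.0207  0.3118] rel tcp [-0.0089  0.0512]
314 209 [0.3629 0.3027 0.0895] guard [-0.0117  0.3117] rel tcp [0.0001 0.0512]
340 209 [0.3719 0.3062 0.0902] guard [-0.002   0.3119] rel tcp [0.0098 0.0513]
314 240 [0.3671 0.291  0.0894] guard [-0.0117  0.2993] rel tcp [0.0001 0.0388]
314 290 [0.3745 0.2708 0.0898] guard [-0.0117  0.2778] rel tcp [0.     0.0173]
314 330 [0.3811 0.2527 0.0896] guard [-0.0117  0.2585] rel tcp [ 0.    -0.002]
314 150 [0.3557 0.3224 0.0819] guard [-0.0116  0.3327] rel tcp [0.0001 0.0722]
```

```bash
python3 - <<'E'
from h import *
x=-.0125
P=lambda y,z:[*gw(x,y),z]
print(move_l(P(.26,.048),feed=.12), move_l(P(.142,.048),feed=.12,max_force=6))
hit=move_l(P(.142,.0075),feed=.05,max_force=3)
o=observe();print(hit,o['eef_pos'],wg(o['eef_pos']),o['ft_force'],o['time_s'])
snap('scene','s3'); snap('top','t3')
a=cv2.imread('pics/s3.png')[190:290,305:440];b=cv2.imread('pics/t3.png')[190:290,380:515]
cv2.imwrite('pics/c3.png',np.vstack([cv2.resize(k,(405*4//4,300),interpolation=cv2.INTER_CUBIC) for k in(a,b)]))
E
```

```text
False False
False [0.4207 0.1431 0.0077] [-0.0122  0.1419] [0.1786 0.7338 0.1037] 9.5333
```

View pics/c3.png

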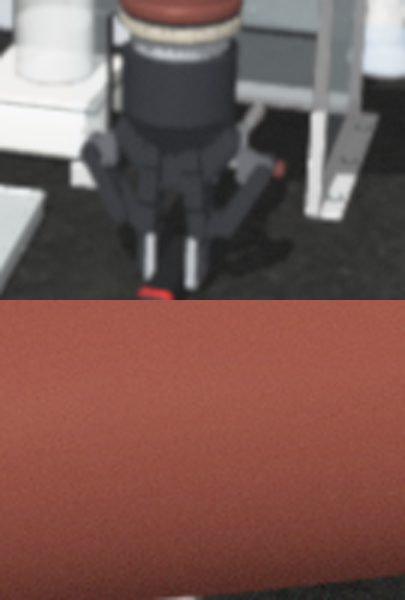

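The hand hides the hook tip and the arm blocks the top view, but the tip went down without meeting anything. I'll pull gently and watch the force.

```bash
python3 - <<'E'
from h import *
P=lambda y,z:[*gw(-.0125,y),z]
f0=observe()['ft_force']
for y in (.160,.18,.24,.30,.352):
    h=move_l(P(y,.0075),feed=.05,max_force=12)
    o=observe();print(y,h,wg(o['eef_pos']),o['ft_force']-f0,o['time_s'])
    if h: break
snap('scene','s4'); snap('top','t4')
i=cv2.imread('pics/s4.png')[190:370,215:440];cv2.imwrite('pics/s4c.png',cv2.resize(i,None,fx=3.2,fy=3.2,interpolation=cv2.INTER_CUBIC))
E
```

```text
0.16 False [-0.0125  0.1604] [ 1.1838 -0.3756 -1.4163] 10.1417
0.18 False [-0.0126  0.1803] [ 0.4725 -0.2393 -0.1353] 10.6917
0.24 False [-0.0125  0.2398] [ 0.1634 -1.6348 -0.7426] 12.0417
0.3 False [-0.0125  0.2999] [ 0.9033 -0.4906 -0.0053] 13.3917
0.352 False [-0.0125  0.3519] [ 0.7787  0.1128 -0.1774] 14.5833
```

View pics/s4c.png

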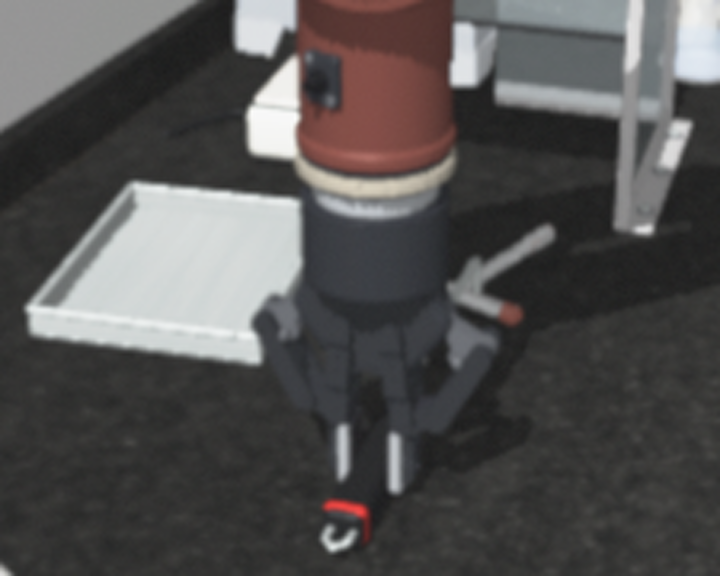

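The key is out on the open worktop: its foot is at crop (545,233) and the front red end at (510,313). Next I'll lay the hook down farther left and find the key in code.

```bash
python3 - <<'E'
from h import *
S=np.load('pics/s4.npz')
fs=lambda u,v:((u+.5)/3.2-.5+215,(v+.5)/3.2-.5+190)
for u,v in((545,233),(510,313)): p=at_z(S,*fs(u,v),.008);print(p,wg(p))
hold(.2)
P=lambda y,z:[*gw(-.0125,y),z]
move_l(P(.352,.05),feed=.1); move_l(P(.45,.05),feed=.15)
print(move_l(P(.45,.0055),feed=.06,max_force=4)); print(observe()['eef_pos'])
gripper_to(.06); move_l(P(.45,.12),feed=.2)
# look from over the key
k=gw(-.01,.10)
movep([*k,.22],down(GY+np.pi/2))
p,d=snap('wrist','w5'); snap('scene','s5'); c=np.load('pics/w5.npz')
o=observe();print(o['eef_pos'],o['time_s'],c['world_from_camera'])
hsv=cv2.cvtColor(p,cv2.COLOR_RGB2HSV)
m=((hsv[...,0]<12)|(hsv[...,0]>170))&(hsv[...,1]>90)&(hsv[...,2]>60)
n,l,st,ce=cv2.connectedComponentsWithStats(m.astype(np.uint8))
for i in range(1,n):
    if st[i,4]>30: print('red',st[i],ce[i],at_z(c,*ce[i],.006),wg(at_z(c,*ce[i],.006)))
E
```

```text
[0.4318 0.0366 0.008 ] [-0.0384  0.0382]
[0.3892 0.1442 0.008 ] [-0.0415  0.1538]
True
[0.3138 0.4313 0.0049]
[0.4369 0.1054 0.2194] 19.6333 [[ 0.9386  0.3264  0.1117  0.408 ]
 [ 0.345  -0.8883 -0.3033  0.1841]
 [ 0.0003  0.3232 -0.9463  0.3612]
 [ 0.      0.      0.      1.    ]]
red [ 0 95  3 34 67] [  0.6418 108.9851] [0.1058 0.0872 0.006 ] [-0.3272  0.1977]
red [280 146  14  16 150] [285.7533 153.06  ] [0.393  0.1421 0.006 ] [-0.0386  0.1506]
red [362 180  14  15 132] [368.7121 187.2879] [0.4851 0.1388 0.006 ] [0.0468 0.1158]
```

```bash
python3 - <<'E'
from h import *
k=[.4377,.1095]; yk=np.deg2rad(87.5)
gripper_to(.045)
movep([*k,.09],down(yk))
print(move_l([*k,.0025],feed=.08,max_force=6),observe()['eef_pos'])
gripper_to(0.003,f_grip=60)
o=observe();print(o['opening'],o['grasp_force'])
move_l([*k,.10],feed=.12)
o=observe();print(o['opening'],o['grasp_force'],o['ft_force'])
t=[.5778,.2432]; yt=np.deg2rad(114.3)
movep([*t,.10],down(yt))
print(move_l([*t,.007],feed=.06,max_force=3)); o=observe();print(o['eef_pos'],o['opening'],o['time_s'])
gripper_to(.04); move_l([*t,.12],feed=.15)
movep([*gw(-.03,.22),.28],down(yt)); p,d=snap('wrist','w6'); snap('scene','s6')
movep([-0.12,0.42,0.38],down(3.44-.1)); snap('top','t6'); snap('scene','s7')
for f,roi in (('w6',None),('s7',None),('t6',None)):
    c=np.load(f'pics/{f}.npz'); hsv=cv2.cvtColor(c['p'],cv2.COLOR_RGB2HSV)
    m=((hsv[...,0]<14)|(hsv[...,0]>168))&(hsv[...,1]>70)&(hsv[...,2]>60)
    n,l,st,ce=cv2.connectedComponentsWithStats(m.astype(np.uint8))
    for i in range(1,n):
        if 6<st[i,4]<600: 
            w=at_z(c,*ce[i],.010); dd=np.median(c['d'][l==i]); w2=at_d(c,*ce[i],dd); R=np.array([[.911,.4115],[-.4115,.911]])
            if .25<w[0]<.75 and -.1<w[1]<.55: print(f,st[i,4],ce[i],w,w2,'tray',R@(w[:2]-[.586,.225]))
print(observe()['time_s'])
E
```

```text
False [0.4383 0.1096 0.003 ]
0.00631929937361172 58.85899364948273
0.005819393040823961 58.650121092796326 [ 0.2731 -0.2227 -1.0047]
False
[0.5782 0.2433 0.0075] 0.005842697610324326 25.6583
w6 78 [436.6154 208.2692] [0.524  0.2522 0.01  ] [0.5233 0.2523 0.0117] tray [-0.0453  0.0503]
w6 63 [508.8889 208.0476] [0.6069 0.2903 0.01  ] [0.6054 0.2903 0.0123] tray [0.0459 0.0509]
s7 17 [246.7647 283.0588] [0.6031 0.2922 0.01  ] [0.6021 0.293  0.0107] tray [0.0432 0.0542]
s7 24 [289.5    288.0833] [0.5202 0.2536 0.01  ] [0.5201 0.2536 0.01  ] tray [-0.0482  0.0531]
s7 106 [304.     387.4811] [0.3006 0.4679 0.01  ] [0.2925 0.4772 0.0203] tray [-0.16    0.3387]
t6 9 [290. 217.] [0.6064 0.2875 0.01  ] [0.6051 0.2873 0.0117] tray [0.0444 0.0486]
t6 18 [303.1111 244.    ] [0.5217 0.2492 0.01  ] [0.5211 0.2491 0.0108] tray [-0.0487  0.0485]
30.175
```

```bash
python3 - <<'E'
from h import *
c=np.load('pics/w6.npz'); R=np.array([[.911,.4115],[-.4115,.911]])
T=np.linalg.inv(c['world_from_camera']); 
for y in (.045,.02,0,-.02,-.04,-.052):
    z=[]
    for x in (-.02,0,.02):
        q=R.T@[x,y]+[.5865,.2245]; pc=T@[*q,.012,1]
        uv=cv2.projectPoints(pc[None,:3],np.zeros(3),np.zeros(3),c['intrinsics'],c['dist_coeffs'])[0][0,0]
        u,v=np.round(uv).astype(int)
        if 0<=u<640 and 3<=v<477: z.append(max(at_d(c,a,v)[2] for a in range(max(u-6,0),min(u+7,640))))
    print(y,z)
o=observe();print(o['joint_velocities'],o['ft_force'])
E
```

```text
0.045 [np.float64(0.0035288451610615), np.float64(0.010547440121971619), np.float64(0.004059394318996212)]
0.02 [np.float64(0.0032520937967118746), np.float64(0.012562847947260924), np.float64(0.420630211811628)]
0 [np.float64(0.002857382128456043), np.float64(0.012219697352390702), np.float64(0.002749111874987331)]
-0.02 [np.float64(0.420630211811628), np.float64(0.011449379650274705), np.float64(0.003543016204258842)]
-0.04 [np.float64(0.420630211811628), np.float64(0.013941321770385207), np.float64(0.004432144877146937)]
-0.052 [np.float64(0.003957001581028241), np.float64(0.014727281628671374), np.float64(0.0032994047761459866)]
[-0.0004 -0.0017 -0.0004  0.0015  0.0005  0.    ] [ 0.2182 -0.0569 -0.0686]
```

The key lies flat and centred in the tray, and the hook is at rest, so I'm handing the job in.

```bash
python3 -c "
from plant import *
print(job_done())"
```

```text
the job is handed in; nothing more can be done
None
```

I drew the key out with the hook, laid the hook on the worktop, put the key flat near the centre of the tray, and handed the job in at about 30 s; no verdict came back, and I did not re-measure the beakers.

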